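# Shut the spectrophotometer lid and start the reading

## Robot

A 7-joint arm with a two-finger parallel gripper is mounted at the origin on the work surface. World frame = base frame: x ahead of the robot, y to its left, z up, the work surface at z = 0. Lengths are in m, angles in rad, forces in N, time in s.
With the tool pointing down it reaches from about 0.4 to 0.85 m from the base axis. Payload 10.4 kg.
Tool frame: the origin (TCP) lies at the very end of the fingers, on their centre line; the grasp point (between the pads) lies 19 mm behind it; z points along the fingers, y is the line along which they close (so a half turn about z gives the same grasp; the last joint's range is limited). The gripper opens to 85 mm and grips with 20 to 120 N. Pads are 22 mm wide; open, the fingers measure 114 mm over their backs; the gripper's body (76 mm by 85 mm) begins 54 mm behind the grasp point. The pads swing forward as they close: fully open they stand 13 mm farther back than shut.
Start: joints at [1.236, 0.332, -0.065, 1.46, 0.022, 1.35, -0.088], TCP at [0.192, -0.595, 0.231] pointing down, gripper open.
Joint ranges: [-2.6, 2.6], [-0.5, 2.12], [-1.47, 1.34], [0.16, 2.42], [-1.27, 4.41], [0.06, 2.06], [-2.6, 2.6]. Speed limits (rad/s): [2.22, 2.22, 2.79, 2.79, 3.14, 3.14, 3.14].

## Interface

Orientations are given as [roll, pitch, yaw] about the fixed x, y, z axes, in that order (R = Rz(yaw) Ry(pitch) Rx(roll)).
In Python, from cell import bot gives the robot as it stands. Calls block until the motion is done:
- bot.goto(position, orientation): joint-space move of the TCP to a pose.
- bot.line_to(position, rotation=None, velocity=0.15): straight line of the TCP; rotation=None keeps the orientation; velocity is the mean speed in m/s.
- bot.movej(angles): joint-space move.
- bot.move_gripper(opening, grasp_force=None): finger opening in m; grasp_force is the grip in N (None keeps the last); returns when the fingers have stopped.
- bot.dwell(seconds).
- bot.solve_ik(position, orientation): joint angles nearest the present ones, or None.
- bot.state(): the state.
- bot.capture(name): name is "scene" or "top" or "wrist"; returns a dict with "color" (420x560x3 uint8, red, green, blue), "K" (3x3 intrinsics, pixels), "cam_to_world" (4x4, takes a point from camera to world coordinates). Camera axes: x right, y down, z forward; pixel columns grow to the right and rows downward; lengths in m; the calibration is good to about 2 mm. A picture is of the moment at which its call begins. There is no depth.
A pose or a line that the arm cannot do raises bot.PlanningError and nothing moves.
- bot.sign_off(): hands the job in; it is judged then, once.
The state is a dict: "time_s": time; "qpos": joint angles; "dq": joint speeds; "tau": joint torques, N m; "ee_pos": TCP position; "ee_rot": TCP orientation; "wrist_force": force on the tool from outside, world axes, zero at the start; "ft_torque": the same for the moment, N m; "gripper_width": finger opening in m; "grasp_force": force on a finger pad.
Only numpy, scipy, OpenCV 4.12 (cv2) and the standard library are available. Lean on these libraries where they do the work, as an engineer would, in place of code of your own. Each camera call takes 0.05 s, during which the arm holds its last target. There are 200 camera calls.

## Task

The cuvettes are loaded in the spectrophotometer. With the fingertips, push the open sample-compartment lid over from its outside and close it gently all the way, without slamming it or touching its black lining, then press the green start key fully in and let it go. Take hold of nothing, press no other key, and leave the cuvettes and everything else where it stands.

Things in the scene. Friction and masses are not known exactly. Their poses are not given: they have to be found in the camera images.
- spectro: White spectrophotometer, 320 deep x 360 wide x 140 mm high, fixed to the bench; its yaw varies within 0.3 rad. Origin under it on the bench; x from its front (-150 mm) to its back (+170 mm), y to the left of an operator in front (+-180 mm), z up. Sample well at left front, under the lid. Right front: dark panel sloping up to the back by 17 deg (0.297 rad), with display and keys.
- lid_hinge (a point): Middle of the lid's hinge line, at x 15, y 105, z 140 mm of the spectrophotometer; the hinge line runs along the instrument's y. Behind it lies a flat housing top, 140 mm above the bench.
- lid (a joint): Lid angle: 0 shut (level), 1.57 upright, 1.95 leaning fully back; starts at 1.25 to 1.85. Plate 150 mm wide, white outside (on top when shut), black lining over all its inside. Shut, it reaches 187 mm from the hinge line to the front, outside 12 mm above the hinge line. Friction hinge: stays where it is left; takes 2 to 6 N to move at 130 mm from the hinge.
- lid_tab (a point): Middle of the outside of the lid's dark front lip (100 mm wide, from 165 to 187 mm from the hinge line), 175 mm from the hinge line.
- start_key_top (a point): Centre of the top of the green start key, a round key 23 mm across standing 8 mm above the sloping panel; at x -116, y -25, z 104 mm of the spectrophotometer. First of three such keys in a row along the panel's front: green, blue, red.
- start_key (a joint): Travel of the green key, square to the panel: 0 released, 0.004 m fully pressed; sprung, about 2 N to start and 4 N fully in; it comes back by itself.
- zero_key (a joint): Travel of the blue key, same make, 50 mm to the right (-y) of the green one. Not to be pressed.
- stop_key (a joint): Travel of the red key, same make, 100 mm to the right (-y) of the green one. Not to be pressed.
- cuvette_sample: Loose clear cuvette with a red cap, 12.5 x 12.5 x 50 mm, origin under it; stands in the right-hand pocket of the cell holder in the sample well, its top 110 mm above the bench.
- cuvette_blank: The same with a white cap, in the left-hand pocket.
- amber_tall: Bystander: amber glass bottle with black cap, 60 mm wide, 125 mm tall; origin in the middle of its underside. Stands on the bench beside the instrument.
- amber_short: Bystander: amber glass jar with black cap, 52 mm wide, 90 mm tall; origin in the middle of its underside. Stands on the bench beside the instrument.
- wash_bottle: Bystander: white wash bottle, blue cap, bent spout, 62 mm wide, 175 mm tall; origin in the middle of its underside. Stands on the bench beside the instrument.
- beaker: Bystander: glass beaker, 68 mm wide, 85 mm tall; origin in the middle of its underside. Stands on the bench beside the instrument.
- tip_box: Bystander: blue pipette-tip box with clear top, 85 x 120 x 65 mm; origin in the middle of its underside. Stands on the bench beside the instrument.
- marker: Bystander: black-capped white marker pen lying on the flat housing top of the instrument, right of the lid, 145 mm long, 18 mm thick; origin under the middle of its length.

How it is judged:
On the way, in this order (a step that is already met when the one before it is completed fails the run):
1. the lid is fully shut (value of joint lid below 0.03 rad), for 0.2 s.
2. the green start key is pressed fully in (value of joint start_key above 0.003 m), for 0.05 s.
At the end, for the whole second after the job is handed in: The lid is shut (within 0.03 rad), the start key has been pressed at least 3 mm in after that and has come back, no other key is down, both cuvettes stand in their pockets (within 6 mm), and every bystander stands within 15 mm of its place (value of joint lid below 0.03 rad and value of joint each of start_key, zero_key, stop_key below 0.001 m and distance of each of cuvette_sample, cuvette_blank from where it was at the start of the episode below 0.006 m and angle between each of cuvette_sample, cuvette_blank, amber_tall, amber_short, wash_bottle, beaker, tip_box, marker's own z axis and vertical below 0.2 rad and distance of each of amber_tall, amber_short, wash_bottle, beaker, tip_box, marker from where it was at the start of the episode below 0.015 m); the robot touches nothing.
It fails at once if the start key is pressed while the lid is still open (value of joint start_key above 0.002 m and value of joint lid above 0.05 rad).
It fails at once if the blue or the red key is pressed (value of joint any of zero_key, stop_key above 0.002 m).
It fails at once if the lid is slammed (over 2.5 rad/s in the last 0.35 rad) (value of joint lid below 0.35 rad and velocity of joint lid below -2.5 rad/s).
It fails at once if the fingers touch the black lining of the lid, as they would in taking hold of it (contact force between the fingers and lid_c2 above 1 N or contact force between the fingers and lid_c3 above 1 N).
It fails at once if a cuvette is lifted or shifted by more than 8 mm, or a bystander is lifted, knocked over or shifted by more than 20 mm (distance of any of cuvette_sample, cuvette_blank from where it was at the start of the episode above 0.008 m or distance of any of amber_tall, amber_short, wash_bottle, beaker, tip_box, marker from where it was at the start of the episode above 0.02 m).
It also fails if it takes over 48 s, if anything falls off the work surface, if the arm or the gripper's body presses on something with over 40 N, if the wrist force passes 120 N, or if a joint passes its speed limit or range.

## Working session

There is one attempt and no reset: what is moved stays moved. The work goes in short steps, each a Python script; the robot and the scene stay as the last script left them, time stands still between calls to the robot, and variables do not carry over. Pictures are saved under pics/ and viewed, at most 10 in all, crops included, and the job is handed in when it is done.

```bash
ls; mkdir -p pics
python3 - <<'E'
from cell import bot
import cv2,numpy as np
for n in ("scene","top"):
    c=bot.capture(n); cv2.imwrite(f"pics/{n}0.png",c["color"][:,:,::-1]); print(n,c["K"].tolist(),np.round(c["cam_to_world"],4).tolist())
s=bot.state(); print(s["time_s"],s["ee_pos"],s["ee_rot"],s["gripper_width"])
E
```

```text
pics
scene [[423.05555504759064, 0.0, 283.0605108570629], [0.0, 423.05555504759064, 207.85387785837938], [0.0, 0.0, 1.0]] [[-0.9346, 0.2746, -0.226, 0.8139], [0.3555, 0.7402, -0.5707, 0.6014], [0.0105, -0.6138, -0.7894, 0.9438], [0.0, 0.0, 0.0, 1.0]]
top [[474.569935718797, 0.0, 278.02744467660347], [0.0, 474.569935718797, 203.99317230942094], [0.0, 0.0, 1.0]] [[-0.0024, -0.9968, 0.0797, 0.481], [-1.0, 0.0019, -0.006, 0.0238], [0.0058, -0.0797, -0.9968, 1.2018], [0.0, 0.0, 0.0, 1.0]]
0.1 [ 0.19164393 -0.59456672  0.23062503] [-3.14039532e+00  3.06657745e-05  3.11821577e-01] 0.08566034730323055
```

View pics/scene0.png

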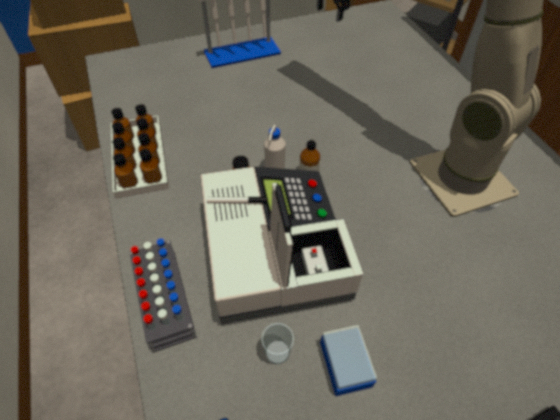

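View pics/top0.png

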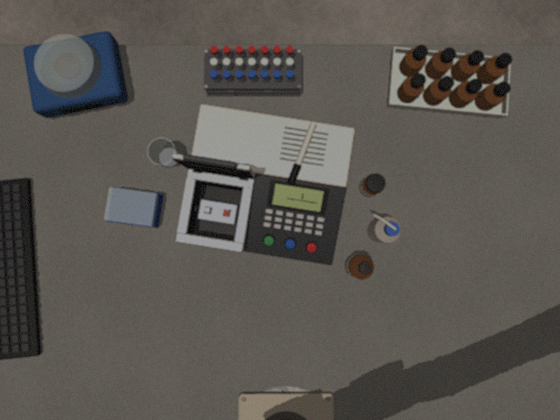

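The top view shows the green, blue and red keys at about (268,241), (290,244) and (311,247). In the scene view they are at about (322,212), (317,197) and (313,183). The lid is near upright, with its top edge in the top view from about (176,157) to (250,172). Next I'll triangulate the keys and fit the instrument pose and lid angle.

```bash
cat > h.py <<'E'
import numpy as np, cv2
from cell import bot
def P(c):
    T=np.linalg.inv(c["cam_to_world"]); return c["K"]@T[:3]
def proj(p,X):
    v=np.c_[X,np.ones(len(X))]@p.T; return v[:,:2]/v[:,2:]
def blob(img,guess,kind,r=9):
    h=cv2.cvtColor(img,cv2.COLOR_RGB2HSV).astype(int)
    hue=dict(g=60,b=115,r=0)[kind]
    d=np.abs((h[...,0]-hue+90)%180-90)
    m=(d<20)&(h[...,1]>110)&(h[...,2]>50)
    v,u=np.nonzero(m); k=np.hypot(u-guess[0],v-guess[1])<r
    return np.array([u[k].mean(),v[k].mean()]),k.sum()
def world(pose,X):
    x,y,a=pose; X=np.atleast_2d(X); c,s=np.cos(a),np.sin(a)
    return np.c_[x+c*X[:,0]-s*X[:,1], y+s*X[:,0]+c*X[:,1], X[:,2]]
E
cat > m1.py <<'E'
from h import *
from scipy.optimize import least_squares
G={"top":[(268,241),(290,244),(311,247)],"scene":[(322,212),(317,197),(313,183)]}
C={n:bot.capture(n) for n in G}
px={}
for n in G:
    o=[blob(C[n]["color"],g,k) for g,k in zip(G[n],"gbr")]; px[n]=np.array([a for a,_ in o]); print(n,px[n].round(1).tolist(),[int(b) for _,b in o])
X=cv2.triangulatePoints(P(C["top"]),P(C["scene"]),px["top"].T,px["scene"].T); X=(X[:3]/X[3]).T; print(X.round(4))
K=np.array([[-.116,-.025-.05*i,.104] for i in range(3)])
f=lambda q:np.concatenate([(proj(P(C[n]),world(q,K))-px[n]).ravel() for n in G])
r=least_squares(f,[.6,0,0]); print(r.x,r.fun.round(1)); np.save("pose.npy",r.x)
# overlay instrument model with lid at several angles
for n in G:
    im=C[n]["color"][:,:,::-1].copy()
    def poly(L,col):
        q=proj(P(C[n]),world(r.x,np.array(L))); cv2.polylines(im,[np.round(q*16).astype(int)],False,col,1,cv2.LINE_AA,4)
    poly([[.015,-.18,.14],[.17,-.18,.14],[.17,.18,.14],[-.15,.18,.14],[-.15,.03,.14]],(0,255,255))
    for a,col in ((1.25,(0,0,255)),(1.55,(0,255,0)),(1.85,(255,0,0))):
        def L(s,t,y): return [.015-s*np.cos(a)+t*np.sin(a),y,.14+s*np.sin(a)+t*np.cos(a)]
        poly([L(0,.012,.03),L(.187,.012,.03),L(.187,.012,.18),L(0,.012,.18)],col)
    u,v=(150,60) if n=="top" else (180,130)
    cv2.imwrite(f"pics/ov_{n}.png",cv2.resize(im[v:v+200,u:u+230],None,fx=3,fy=3,interpolation=2))
a,b=cv2.imread("pics/ov_top.png"),cv2.imread("pics/ov_scene.png")
cv2.imwrite("pics/ov.png",cv2.resize(np.hstack([a,b]),(800,348),interpolation=3))
E
python3 m1.py
```

```text
top [[268.5, 240.2], [289.7, 243.6], [311.0, 247.1]] [78, 90, 98]
scene [[321.5, 212.3], [316.5, 197.2], [311.9, 182.9]] [74, 77, 79]
[[ 0.4859  0.039   0.1004]
 [ 0.4781 -0.0101  0.1006]
 [ 0.4698 -0.0593  0.1004]]
[ 0.60507699  0.04584127 -0.16374932] [-0.3 -0.6 -0.1 -0.6  0.  -0.6  0.5 -0.4  0.7 -0.5  0.6 -0.6]
```

View pics/ov.png

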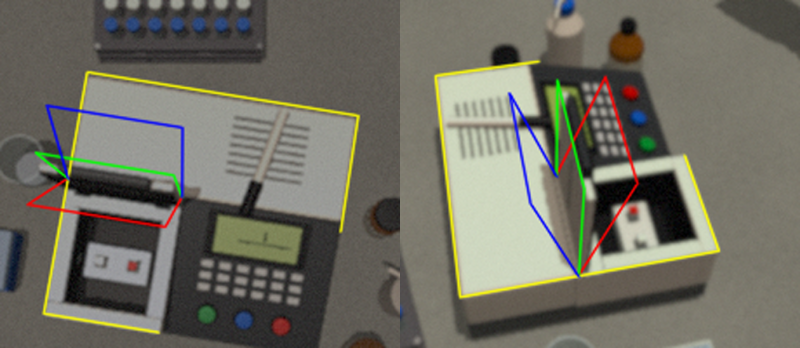

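The model overlay fits the instrument. Keys triangulate to z = 0.100 m against 0.104 given, and the spacing is right. In both views the lid lies just in front of the green 1.55 outline, so it's at about 1.48 rad. I'll check reachability, shut the fingers and go behind the lid.

```bash
cat >> h.py <<'E'
pose=np.load("pose.npy"); yaw=pose[2]
DOWN=[np.pi,0,yaw]; TILT=[np.pi,-.297,yaw]
W=lambda x,y,z: world(pose,[x,y,z])[0]
def lidtcp(a,s=.15,t=.012,y=.105):   # TCP whose front lower edge is on the lid's outside
    return W(.015-s*np.cos(a)+t*np.sin(a)+.011,y,.14+s*np.sin(a)+t*np.cos(a))
E
python3 - <<'E'
from h import *
pre=W(.13,.105,.42); low=W(.11,.105,.285)
for p,o in [(pre,DOWN),(low,DOWN)]+[(lidtcp(a),DOWN) for a in (1.75,1.2,.6,0)]+[(W(-.116,-.025,.104),TILT)]:
    q=bot.solve_ik(p,o); print(np.round(p,3),None if q is None else np.round(q,2))
s=bot.state()
bot.move_gripper(0)
bot.line_to([.19,-.595,.43],velocity=.25)
bot.goto(pre,DOWN); bot.line_to(low)
s=bot.state(); print(s["time_s"],s["ee_pos"],s["wrist_force"],s["gripper_width"])
c=bot.capture("scene");d=bot.capture("wrist")
cv2.imwrite("pics/behind.png",np.hstack([c["color"],d["color"]])[60:380,100:900,::-1])
E
```

```text
[0.75  0.128 0.42 ] [-0.01  0.81 -0.88  0.44  0.67  2.01 -2.11]
[0.731 0.132 0.285] [ 0.21  0.74 -0.92  0.94  0.57  1.67 -2.23]
[0.686 0.139 0.285] [ 0.29  0.66 -0.99  1.1   0.54  1.63 -2.28]
[0.605 0.152 0.284] [ 0.41  0.5  -1.06  1.34  0.43  1.54 -2.34]
[0.532 0.164 0.235] [ 0.51  0.37 -1.1   1.6   0.33  1.38 -2.36]
[0.5   0.17  0.152] [ 0.5   0.37 -1.08  1.78  0.34  1.21 -2.41]
[0.487 0.04  0.104] [ 0.98  0.03 -1.21  2.16  0.21  0.71 -2.11]
6.1667 [0.73104128 0.13156465 0.2860945 ] [-0.1353582   1.03792496  0.41965553] 6.598037414427009e-05
```

View pics/behind.png

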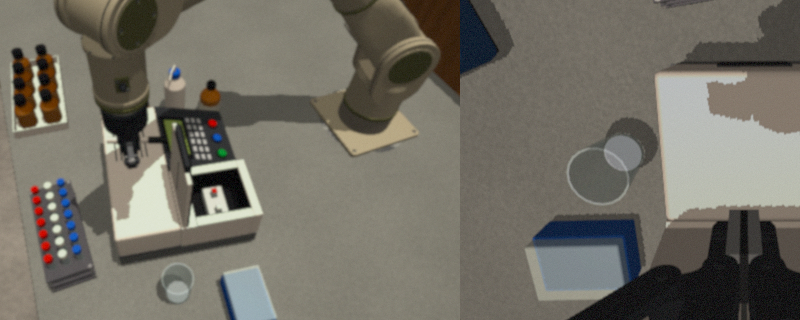

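The shut fingers are behind the lid at (130,150) in the left half. The wrist view shows the lid's white outside ahead of them, nothing is touching and the arm is clear. Now I'll push along the arc in stages with a force guard.

Run:
```python
from h import *
f0=np.array(bot.state()["wrist_force"])
for a in np.r_[1.75,np.arange(1.6,.05,-.13),0.03]:
    bot.line_to(lidtcp(a),velocity=.07)
    s=bot.state(); f=np.array(s["wrist_force"])-f0
    print(round(a,2),round(s["time_s"],2),f.round(1),(s["ee_pos"]-lidtcp(a)).round(4))
    if np.linalg.norm(f)>30: print("STOP");break
c=bot.capture("scene"); cv2.imwrite("pics/mid.png",c["color"][100:340,150:450,::-1].repeat(2,0).repeat(2,1))
```

```text
1.75 7.07 [-0.3 -0.9 -0.5] [ 0.0004 -0.0003 -0.    ]
1.6 7.54 [-0.7 -0.1 -1.5] [ 0.0002 -0.0003  0.0001]
1.47 7.97 [-1.1  0.9 -0.6] [ 0.0001 -0.0002  0.0001]
1.34 8.41 [-1.  -0.6 -0.4] [-0.0001 -0.0001  0.    ]
1.21 8.84 [ 0.  -0.5 -0.1] [-0.0001 -0.     -0.    ]
1.08 9.28 [-0.7 -0.7 -0.7] [-0.0001 -0.0001 -0.    ]
0.95 9.71 [-0.4 -0.7 -0.7] [-0. -0.  0.]
0.82 10.14 [-0.3 -0.5 -0.8] [-0.0001 -0.     -0.    ]
0.69 10.57 [-0.3 -0.1 -0.2] [-0.0001 -0.0001  0.    ]
0.56 11.01 [-1.   0.  -1.5] [-0.0002 -0.0001 -0.0001]
0.43 11.44 [-0.2 -0.6 -0.8] [-0.0003 -0.0001 -0.0002]
0.3 11.88 [-1.3  0.  -0.8] [-0.0004 -0.0001 -0.0004]
0.17 12.31 [-0.3  0.2 -0.5] [-0.0004 -0.0001 -0.0004]
0.03 12.76 [-0.3 -0.4 -0. ] [-0.0004 -0.0001 -0.0005]
```

View pics/mid.png

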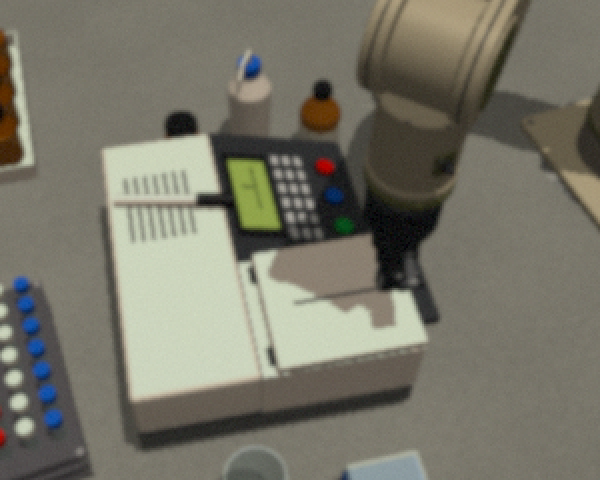

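The lid now lies nearly level, with the fingers on its outside near (395,275). The forces are too small to confirm it's seated, so I'll press down in small steps until I feel firm contact.

Run:
```python
from h import *
f0=np.array(bot.state()["wrist_force"]); p=lidtcp(0)
for z in np.arange(.155,.139,-.001):
    p[2]=z; bot.line_to(p,velocity=.02); bot.dwell(.1)
    s=bot.state(); f=s["wrist_force"]-f0; print(round(z,3),round(s["ee_pos"][2],4),f.round(1))
    if f[2]>12: break
bot.dwell(.4)
bot.line_to(p+[0,0,.08],velocity=.1); print(bot.state()["time_s"])
# hover in front of/above the key
n=np.array([-np.sin(.297),0,np.cos(.297)]); k=np.array([-.116,-.025,.104])
bot.goto(W(*(k+n*.06)),TILT)
s=bot.state(); print(s["time_s"],s["ee_pos"],s["ee_rot"],s["wrist_force"])
c=bot.capture("scene"); d=bot.capture("wrist")
cv2.imwrite("pics/hover.png",np.hstack([c["color"][60:380,150:450],d["color"][100:420,60:560]])[:,:,::-1])
```

```text
0.155 0.1551 [-0.4  1.1  0.5]
0.154 0.154 [-0.5  0.9  0.8]
0.153 0.153 [0.6 0.8 0.1]
0.152 0.1522 [-2.   0.5  3.3]
0.151 0.152 [-6.  -2.1 14.9]
15.9083
16.7417 [0.46970615 0.04370341 0.16196664] [-3.14102837 -0.29701574 -0.16336133] [ 0.73131732  0.79047612 -0.1748929 ]
```

View pics/hover.png

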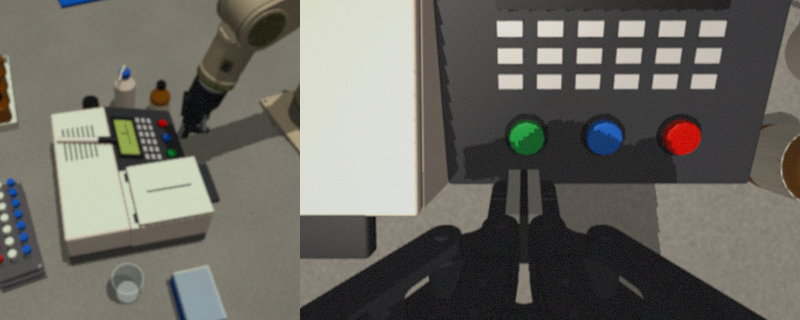

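The lid is flat and shut: firm stop at z = 0.152 m, as it should be. In the wrist view the fingers (524) line up with the green key at (526,137), well clear of the blue one at (604,137). Now I'll press along the panel normal until it bottoms out.

Run:
```python
from h import *
n=np.array([-np.sin(.297),0,np.cos(.297)]); k=np.array([-.116,-.025,.104])
nw=W(*n)-W(0,0,0)
f0=np.array(bot.state()["wrist_force"])
bot.line_to(W(*(k+n*.006)),velocity=.06)
for d in np.arange(.003,-.0085,-.001):
    bot.line_to(W(*(k+n*d)),velocity=.02); bot.dwell(.08)
    s=bot.state(); f=(s["wrist_force"]-f0)@nw; print(round(d,4),round((s["ee_pos"]-W(*k))@nw,4),round(f,1))
    if f>10: break
bot.dwell(.2)
bot.line_to(W(*(k+n*.08)),velocity=.1)
bot.line_to(np.array(bot.state()["ee_pos"])+[-.03,0,.1],velocity=.2)
s=bot.state(); print(s["time_s"],s["wrist_force"])
c=bot.capture("scene"); d=bot.capture("top")
cv2.imwrite("pics/end.png",np.hstack([c["color"][60:380,150:450],d["color"][60:380,30:530]])[:,:,::-1])
```

```text
Traceback (most recent call last):
cell.PlanningError: the arm cannot follow that straight line within its joint ranges
```

Run:
```python
from h import *
from scipy.spatial.transform import Rotation as R
print(np.round(bot.state()["qpos"],2))
n=np.array([-np.sin(.297),0,np.cos(.297)]); k=np.array([-.116,-.025,.104])
for phi in (0,.3,-.3,.6,-.6,1.57,-1.57,3.14):
    o=(R.from_euler("xyz",TILT)*R.from_euler("z",phi)).as_euler("xyz")
    print(phi,o.round(3),[None if (q:=bot.solve_ik(W(*(k+n*d)),o)) is None else np.round(q,2).tolist() for d in (.06,.03,-.004)])
```

```text
[ 1.1  -0.28 -1.2   2.12 -0.24  0.84 -1.72]
0 [ 3.142 -0.297 -0.164] [[1.1, -0.28, -1.2, 2.13, -0.24, 0.84, -1.72], [1.22, -0.19, -1.35, 2.14, -0.14, 0.76, -1.8], [1.2, 0.12, -1.46, 2.15, 0.36, 0.73, -2.22]]
0.3 [-3.051 -0.283 -0.477] [[1.17, -0.33, -1.24, 2.13, -0.31, 0.85, -1.95], [1.28, -0.24, -1.39, 2.14, -0.22, 0.77, -2.03], [1.2, 0.12, -1.47, 2.15, 0.36, 0.73, -2.52]]
-0.3 [ 3.051 -0.283  0.149] [[1.02, -0.25, -1.14, 2.13, -0.18, 0.84, -1.47], [1.13, -0.15, -1.29, 2.14, -0.07, 0.76, -1.56], [1.18, 0.11, -1.44, 2.15, 0.34, 0.73, -1.9]]
0.6 [-2.97  -0.244 -0.785] [[1.23, -0.38, -1.27, 2.12, -0.39, 0.87, -2.19], [1.34, -0.3, -1.41, 2.14, -0.3, 0.78, -2.26], None]
-0.6 [ 2.97  -0.244  0.457] [[0.94, -0.22, -1.08, 2.13, -0.13, 0.84, -1.22], [1.04, -0.13, -1.22, 2.14, -0.03, 0.76, -1.31], [1.14, 0.09, -1.39, 2.15, 0.31, 0.72, -1.58]]
1.57 [-2.845 -0.    -1.734] [[-1.28, -0.37, 0.87, 2.21, 0.54, 0.98, 2.31], [-1.42, -0.37, 1.03, 2.23, 0.6, 0.92, 2.27], [-1.36, -0.18, 1.06, 2.25, 0.42, 0.75, 2.42]]
-1.57 [ 2.845 -0.     1.406] [[0.74, -0.18, -0.92, 2.13, -0.05, 0.84, -0.33], [0.84, -0.1, -1.04, 2.15, 0.04, 0.77, -0.4], [0.95, 0.04, -1.19, 2.16, 0.24, 0.71, -0.56]]
3.14 [-3.141  0.297  2.98 ] [[-1.28, -0.37, 0.87, 2.21, 0.54, 0.98, 0.74], [-1.42, -0.37, 1.03, 2.23, 0.6, 0.92, 0.7], [-1.36, -0.18, 1.06, 2.25, 0.42, 0.75, 0.85]]
```

Joint 3 runs out of range in this posture. Turning the tool -90° about its own axis leaves good margin, and the shut fingertip still fits the key, so I'll use that.

Run:
```python
from h import *
from scipy.spatial.transform import Rotation as R
o=(R.from_euler("xyz",TILT)*R.from_euler("z",-np.pi/2)).as_euler("xyz")
n=np.array([-np.sin(.297),0,np.cos(.297)]); k=np.array([-.116,-.025,.104])
nw=W(*n)-W(0,0,0)
bot.goto(W(*(k+n*.06)),o)
f0=np.array(bot.state()["wrist_force"])
bot.line_to(W(*(k+n*.006)),velocity=.06)
for d in np.arange(.003,-.0065,-.001):
    bot.line_to(W(*(k+n*d)),velocity=.02); bot.dwell(.08)
    s=bot.state(); f=(s["wrist_force"]-f0)@nw; print(round(d,4),round((s["ee_pos"]-W(*k))@nw,4),round(f,1))
    if f>10: break
bot.dwell(.2)
bot.line_to(W(*(k+n*.06)),velocity=.1)
bot.line_to(np.array(bot.state()["ee_pos"])+[0,0,.08],velocity=.2)
s=bot.state(); print(s["time_s"],s["wrist_force"])
c=bot.capture("scene"); d=bot.capture("top")
cv2.imwrite("pics/end.png",np.hstack([c["color"][60:380,150:450],d["color"][60:380,30:530]])[:,:,::-1])
```

```text
0.003 0.003 -0.9
0.002 0.002 -0.8
0.001 0.001 -0.3
0.0 0.0001 1.8
-0.001 -0.001 1.7
-0.002 -0.002 2.7
-0.003 -0.003 2.8
-0.004 -0.0039 6.1
-0.005 -0.0043 27.1
23.75 [ 0.07387833  0.42706177 -0.45652275]
```

View pics/end.png

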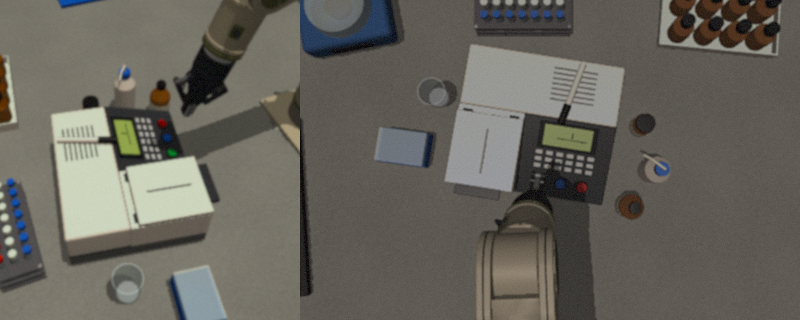

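The key showed contact at 0, spring force, and a hard stop at 4 mm. The lid is still shut, the bystanders haven't moved, and the arm is clear of everything.

```bash
python3 -c "
from cell import bot
print(bot.sign_off())"
```

```text
the job is handed in; nothing more can be done
None
```

I closed the lid gently from its outside onto its stop, pressed the green key to its 4 mm stop and let it go, and handed the job in at about 24 s; the hand-in call returned no verdict.

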